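# Roll the spare trolley wheel into its stop and chock it

## Task

Park the spare trolley wheel: holding it upright, roll it along the shelf on its tyre, never lifting it, dragging it or letting it fall over, between the low cheeks of the steel wheel stop until you feel its tyre press lightly on the back plate. Then slide the rubber chock in behind it, toe first and in line, and press it under the tyre until it bears on it with about 10 N, never over 15 N, nipping the wheel against the plate. Leave both there, and everything else on the shelf where it is.

Things in the scene. Friction and masses are not known exactly. Their poses are not given: they have to be found in the camera images.
- wheel: Spare wheel standing on its black rubber tyre, 90 mm diameter, 30 mm wide, about 0.6 kg. A steel axle bolt lies along its x axis with 17 mm hexagon nuts, 48 mm over their flat outer faces. The bolt turns freely in the hub, so with the nuts pinched the wheel rolls as it is moved along. Origin at its centre, 45 mm above the shelf; y and z turn with the wheel (z up at the start).
- stop: Fixed folded-steel wheel stop, mouth to its -y. Two cheeks 14 mm high, 37 mm clear between, run from y = 0 to -60 mm, then flare for 20 mm. The upright back plate (34 mm wide, 70 mm high) is adjustable: its wheel-side face is locked somewhere from y = 0 to -15 mm, not measured, to be felt or seen. Origin on the shelf, mid-width; y is the way the wheel travels in, z up.
- chock: Loose black rubber wedge chock, 40 mm wide (x), 80 mm long (y), 42 mm high, 160 g. Origin under its middle; thin toe (3 mm) at y = +40 mm, the face rises at 45 degrees to the flat top at y = 0; the block from y = 0 to -40 mm has parallel upright sides 40 mm apart to grip. Snug under the wheel its origin lies about 62 mm behind the wheel's centre. It drags on the shelf, more so if pressed down.
- stick_holder: Bystander: clear plastic box 70 x 70 x 100 mm holding wooden stirring sticks that reach 180 mm; origin under its middle.
- sample_pot: Bystander: round white and grey paint sample pot, 64 mm in diameter, 70 mm high; origin under its middle.
- palette_dish: Bystander: white ceramic dish, 100 mm across, 18 mm high; origin under its middle.
- tin_opener: Bystander: flat steel tin opener, 130 mm long, lying along its x axis; origin under its middle.
- roller_frame: Bystander: black plastic paint roller frame, 220 mm by 120 mm, 38 mm high, lying flat; origin under its middle.
- tub: Bystander: closed grey plastic tub with clip-on lid, 110 x 154 x 83 mm; origin under its middle.
- paint_brush: Bystander: flat paint brush with wooden handle, 225 mm long, lying along its x axis; origin under its middle.
Not all that is in view belongs to the job. Of the things that look like the wheel, take the one that is farthest to the robot's left at the start.

How it is judged:
By the outcome, as a careful person would: the job done as asked, in the order asked, and still so for the second after the job is handed in, with the robot touching nothing.
It also fails if it takes over 72 s, if anything falls off the work surface, if the arm or the gripper's body presses on something with over 40 N, if the wrist force passes 120 N, or if a joint passes its speed limit or range.

## Robot

A 6-joint arm with a two-finger parallel gripper is mounted at the origin on the work surface. World frame = base frame: x ahead of the robot, y to its left, z up, the work surface at z = 0. Lengths are in m, angles in degrees, forces in N, time in s.
With the tool pointing down it reaches from about 0.3 to 0.75 m from the base axis. Payload 8.5 kg.
Tool frame: the origin (TCP) lies at the very end of the fingers, on their centre line; the grasp point (between the pads) lies 19 mm behind it (env.tcp_to_grasp is the distance from the TCP to the grasp point, in m); z points along the fingers, y is the line along which they close (so a half turn about z gives the same grasp; the last joint's range is limited). The gripper opens to 85 mm and grips with 20 to 120 N. Pads are 22 mm wide; open, the fingers measure 114 mm over their backs; the gripper's body (76 mm by 85 mm) begins 54 mm behind the grasp point. The pads swing forward as they close: fully open they stand 13 mm farther back than shut.
Start: joints at [-76.45, 21.807, 74.336, -0, 83.858, -12.336], TCP at [0.24, -0.495, 0.231] pointing down, gripper open.
Joint ranges: [-178.18, 178.18], [-50.72, 133.34], [12.68, 142.11], [-81.47, 261.47], [9.98, 163.14], [-165.26, 165.26]. Speed limits (degrees/s): [136.94, 136.94, 180, 180, 180, 180].

## Interface

Orientations are given as a 3x3 rotation matrix whose columns are the frame's x, y, z axes.
In Python, from rig import status, get_image, env gives the robot as it stands.
- The arm moves only by the shell command python3 -m handwheel 'ROWS' [FORCE]. ROWS is text: rows parted by semicolons, each of 7 numbers parted by spaces: the shift along the world's x, y, z in cm, then the turn, a rotation vector about the world's x, y, z in degrees, then the opening, from 0 (shut) to 1 (fully open). In form: dx dy dz wx wy wz gripper; .... A call has 1 to 8 rows; each row is the pose to reach, as a shift and turn from the pose commanded when the call began; what a row does not reach only later rows make up. A row lasts 1/12 s, in which the tool goes at most 41.7 mm and 7.16 degrees, less where a joint would pass 70% of its speed; a pose out of reach is approached as far as the arm can. A call with a gripper value outside its range is refused whole. The fingers move at their own pace and stop on an object; FORCE is the grip in N (left out, the last holds). Time passes only in rows, so rows that repeat a pose let the fingers close. It gives the time, the measured TCP pose, the force, the opening and the grip force at its end, in the units of the state.
- status.observe(): the state, without advancing time (a new reading comes with each control period).
- get_image(name): name is "scene" or "top" or "wrist"; returns a dict with "color" (420x560x3 uint8, red, green, blue), "vertical_fov" (degrees; the focal length in pixels is half the picture's height over the tangent of half this angle, whatever the lens; pixels are square), "cx", "cy" (the principal point, pixels), "k1" (the pictures are not rectified: a ray, as slopes to the right and down, at radius r is drawn at 1 + k1 r^2 times it, then the intrinsics apply), "xyz" and "orientation" of the camera in the world. Camera axes: x right, y down, z forward; pixel columns grow to the right and rows downward; lengths in m; the calibration is good to about 2 mm. A picture is of the moment at which its call begins. There is no depth.
- env.close_job(): hands the job in; it is judged then, once.
The state is a dict: "time_s": time; "q": joint angles; "qvel": joint speeds; "joint_efforts": joint torques, N m; "position": TCP position; "tool_rot": TCP orientation; "ft_force": force on the tool from outside, world axes, zero at the start; "wrist_torque": the same for the moment, N m; "grip_width": finger opening in m; "gripper_force": force on a finger pad.
Only numpy, scipy, OpenCV 4.12 (cv2) and the standard library are available. Lean on these libraries where they do the work, as an engineer would, in place of code of your own. Each camera call takes 0.05 s, during which the arm holds its last target. There are 200 camera calls.

## Working session

There is one attempt and no reset: what is moved stays moved. The work goes in short steps, Python scripts to look and compute and a shell command to move; the robot and the scene stay as the last step left them, time stands still between calls to the robot, and variables do not carry over. Pictures are saved under pics/ and viewed, at most 10 in all, crops included, and the job is handed in when it is done.

```bash
mkdir -p pics; ls; cat > h.py <<'E'
import numpy as np,cv2,pickle
from rig import status,get_image,env
def grab(name,tag):
    im=get_image(name); pickle.dump(im,open(f'pics/{tag}.pkl','wb'))
    cv2.imwrite(f'pics/{tag}.png',im['color'][:,:,::-1]); return im
def load(tag): return pickle.load(open(f'pics/{tag}.pkl','rb'))
def K(im):
    h,w=im['color'].shape[:2]; f=h/2/np.tan(np.radians(im['vertical_fov'])/2)
    return np.array([[f,0,im['cx']],[0,f,im['cy']],[0,0,1.]]),np.array([im['k1'],0,0,0,0.])
def unproj(im,px,z):
    k,d=K(im); p=cv2.undistortPoints(np.array(px,float).reshape(-1,1,2),k,d).reshape(-1,2)
    r=np.c_[p,np.ones(len(p))]@np.array(im['orientation']).T; c=np.array(im['xyz'])
    return c+r*((z-c[2])/r[:,2])[:,None]
def proj(im,P):
    k,d=K(im);R=np.array(im['orientation']).T
    return cv2.projectPoints(np.array(P,float).reshape(-1,1,3),cv2.Rodrigues(R)[0],-R@np.array(im['xyz']),k,d)[0].reshape(-1,2)
E
python3 - <<'E'
from h import *
for n in('scene','top'):
    im=grab(n,n+'0'); print(n,im['xyz'],np.round(im['orientation'],3).tolist(),im['k1'],im['vertical_fov'])
print(status.observe())
E
```

```text
pics
scene [1.15043879 0.76906556 0.72484545] [[-0.779, 0.357, -0.516], [0.627, 0.416, -0.659], [-0.021, -0.836, -0.548]] -0.060880449027297764 54.662334268080556
top [ 0.42935907 -0.03376044  1.19699725] [[-0.022, -0.997, 0.076], [-1.0, 0.021, -0.009], [0.007, -0.076, -0.997]] 0.025883586153459995 47.81481588318852
{'time_s': 0.1, 'q': array([-7.64502533e+01,  2.18391255e+01,  7.43779437e+01, -1.67880256e-04,
        8.38579106e+01, -1.23367246e+01]), 'qvel': array([-0.02224452, -0.11095812, -0.15592685,  0.03527669, -0.02936414,
        0.01300225]), 'joint_efforts': array([ 3.85295396e-03, -4.49218297e+01, -2.31656009e+01, -1.36809222e-04,
        3.65174747e-03,  1.85024177e-06]), 'position': array([ 0.24005351, -0.49457104,  0.23076934]), 'tool_rot': array([[ 8.99660797e-01,  4.36589458e-01, -3.09433619e-04],
       [ 4.36589480e-01, -8.99659941e-01,  1.27153727e-03],
       [ 2.76754734e-04, -1.27904769e-03, -9.99999144e-01]]), 'ft_force': array([-0.04525746, -0.10658093, -1.23510996]), 'wrist_torque': array([ 0.00635719, -0.00999624,  0.06384391]), 'gripper_force': 0.0, 'grip_width': 0.08539713470372422}
```

View pics/top0.png

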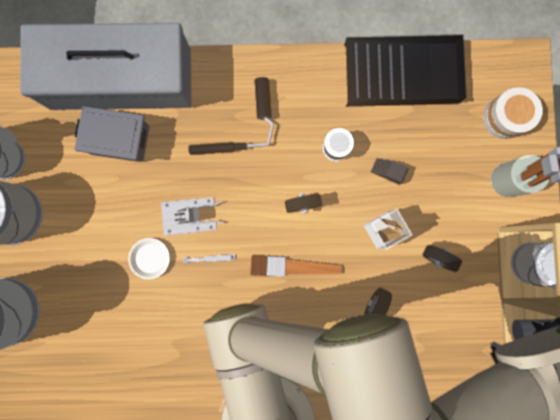

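View pics/scene0.png

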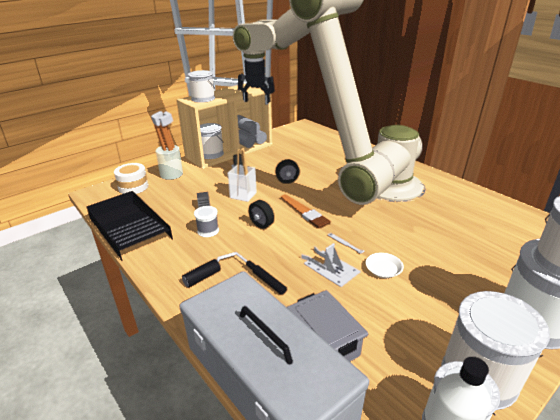

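The top view shows three wheels at (303,203), (442,258) and (378,303). The leftmost, and so the target, is at (303,203). The stop is at (190,215) with its mouth to the image right, and the chock is at (390,171).

```bash
python3 - <<'E'
from h import *
im=load('top0');c=im['color'][150:250,155:415,::-1]
cv2.imwrite('pics/c1.png',cv2.resize(c,None,fx=3,fy=3,interpolation=cv2.INTER_CUBIC))
im=load('scene0');c=im['color'][170:300,180:380,::-1]
cv2.imwrite('pics/c2.png',cv2.resize(c,None,fx=4,fy=4,interpolation=cv2.INTER_CUBIC))
E
```

```text
(no output)
```

View pics/c1.png

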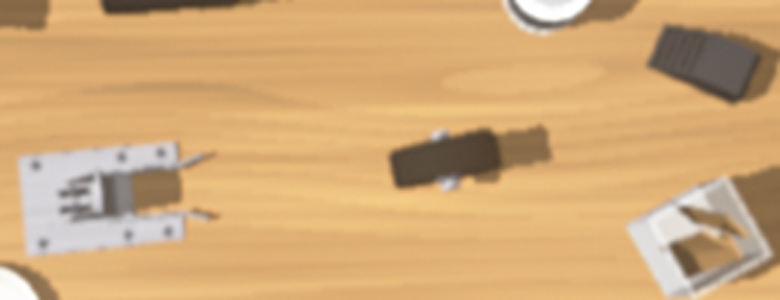

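View pics/c2.png

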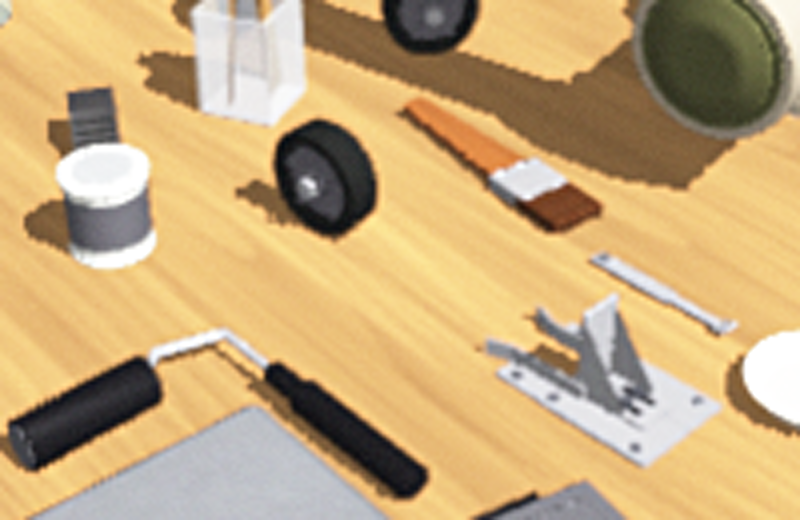

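The crops show the following:
- **Wheel:** tyre outline about (390,155)-(500,160) in crop 1, with nuts at (440,135) and (450,183).
- **Stop:** cheek ends at (178,163) and (182,213), flare tips at (215,153) and (217,216), and the plate's wheel face between columns 103 and 132.
- **Chock:** ribbed toe on the left at (660,47), back at (748,80).

```bash
python3 - <<'E'
from h import *
np.set_printoptions(precision=4,suppress=True)
im=load('top0')
c=lambda p:np.array(p,float)/3+[155,150]-1/3
def show(n,p,z): 
    P=unproj(im,c(p),z); print(n,P[:,:2].tolist()); return P[:,:2]
s=show('base',[(18,157),(178,142),(185,240),(27,255)],0.002)
d=(s[1]+s[2]-s[0]-s[3]);print('yawdir(y axis=-d)',np.degrees(np.arctan2(-d[1],-d[0])),s.mean(0))
f=show('cheekend',[(178,163),(182,213)],0.014);print(f.mean(0),np.linalg.norm(f[0]-f[1]))
f=show('flare',[(215,153),(217,216)],0.014);print(f.mean(0))
f=show('platetop',[(97,175),(105,215)],0.07);f=show('platebot',[(130,175),(134,213)],0.002)
f=show('nuts',[(440,135),(450,183)],0.045);print(f.mean(0),np.linalg.norm(f[0]-f[1]))
f=show('tyre ends mid height',[(391,167),(499,148)],0.06)
print(np.degrees(np.arctan2(*(f[0]-f[1])[::-1])),np.linalg.norm(f[0]-f[1]))
f=show('chock top: ',[(700,40),(760,62),(738,98),(684,78)],0.042);print(f.mean(0))
f=show('chock toe corners',[(668,26),(648,66)],0.003);print(f.mean(0))
E
```

```text
base [[0.5413476558113635, 0.2598939514453181], [0.5511967629902212, 0.12553240438076718], [0.4684631240967732, 0.12059225930793424], [0.45885478901087506, 0.25260426882970016]]
yawdir(y axis=-d) 94.17779028512037 [0.505  0.1897]
cheekend [[0.5323777039157218, 0.12413225667844069], [0.4905692499674581, 0.12127792011381672]]
[0.5115 0.1227] 0.04190577595950512
flare [[0.5400969731316243, 0.09321768736504091], [0.4874369932590649, 0.09224858532732236]]
[0.5138 0.0927]
platetop [[0.5193147907861018, 0.18086547773584893], [0.4874180614586913, 0.1747701094747874]]
platebot [[0.52414860603854, 0.16614420175199715], [0.4920697945650728, 0.1630686449480083]]
nuts [[0.5480178405939697, -0.09342011730218258], [0.508646107756024, -0.10056154736653986]]
[ 0.5283 -0.097 ] 0.04001416461737865
tyre ends mid height [[0.5215024644195686, -0.05265783413946008], [0.534961779153731, -0.13980464825179825]]
98.7796291308365 0.08818004515219792
chock top:  [[0.6221111038092753, -0.30897658132576866], [0.6028276011729343, -0.35741003441132047], [0.5735185242326196, -0.3382062407264643], [0.5909699913581081, -0.29467977127757367]]
[ 0.5974 -0.3248]
chock toe corners [[0.641212430776552, -0.29157113687862163], [0.6073349446868515, -0.27338063166370863]]
[ 0.6243 -0.2825]
```

```bash
python3 -m handwheel '0 3.5 2 0 0 0 1;0 7 4 0 0 0 1;2 10 6 0 0 -6 1;4 14 6 0 0 -12 1;6 18 6 0 0 -18 1;8 22 6 0 0 -24 1;10 26 6 0 0 -30 1;12 30 6 0 0 -36 1'
```

```text
time_s: 0.77
position: [0.3497, -0.2147, 0.2913]
tool_rot: [[0.986, -0.167, -0.0], [-0.167, -0.986, 0.0], [-0.0, -0.0, -1.0]]
ft_force: [0.7, -1.0, -0.3]
grip_width: 0.0856
gripper_force: 0.0
```

```bash
python3 -m handwheel '2.2 1.5 0 0 0 -7 1;4.4 3 0 0 0 -14 1;6.6 4.5 0 0 0 -21 1;8.8 6 0 0 0 -28 1;11 7.5 0 0 0 -35 1;13.2 9 0 0 0 -42 1;15.4 10.5 0 0 0 -49 1;17.8 11.8 0 0 0 -56 1'; python3 -m handwheel '0 0 0 0 0 -7 1;0 0 0 0 0 -14 1;0 0 0 0 0 -16 1;0 0 0 0 0 -16 1;0 0 0 0 0 -16 1'; python3 - <<'E'
from h import *
im=grab('wrist','w1');s=status.observe();print(s['q'],s['position'],s['tool_rot'].tolist(),im['xyz'],np.round(im['orientation'],3).tolist(),im['vertical_fov'],env.tcp_to_grasp)
E
```

```text
time_s: 1.43
position: [0.5281, -0.0976, 0.2911]
tool_rot: [[0.412, -0.911, -0.001], [-0.911, -0.412, 0.0], [-0.001, 0.001, -1.0]]
ft_force: [0.3, -0.4, 0.5]
grip_width: 0.0854
gripper_force: 0.0
time_s: 1.85
position: [0.5273, -0.0988, 0.2911]
tool_rot: [[0.152, -0.988, -0.001], [-0.988, -0.152, 0.0], [-0.0, 0.001, -1.0]]
ft_force: [0.7, -0.2, 0.2]
grip_width: 0.0853
gripper_force: 0.0
[-2.32730398e+01  1.83969512e+01  6.96691263e+01 -1.18379702e-04
  9.19600632e+01  1.47967219e+02] [ 0.527299   -0.0988898   0.29114744] [[0.15229131019373265, -0.988335560675425, -0.00041993317229718427], [-0.9883356206894183, -0.1522913952286191, 0.0001783697916566343], [-0.00024024141675644325, 0.0003878707432200148, -0.9999998959201688]] [ 0.53899887 -0.17225783  0.43404127] [[-0.988, -0.146, -0.044], [-0.153, 0.945, 0.288], [-0.0, 0.291, -0.957]] 61.95646416466279 0.0187
```

View pics/w1.png

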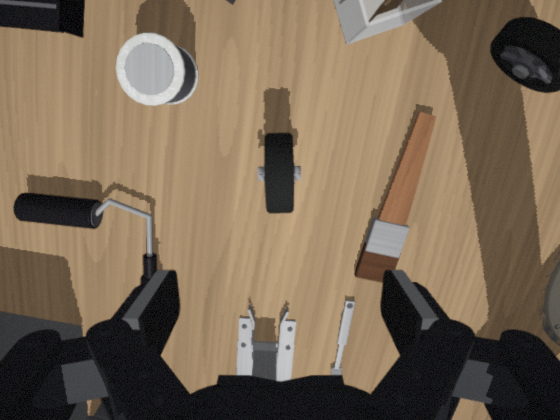

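The wheel is centred at (279.5,174) with its nuts at (261,174) and (298,174). The stop's flare tips are at about (251,302) and (288,310). Joint 6 would run out of range further left, so I'll turn half a turn the other way.

```bash
python3 - <<'E'
from h import *
np.set_printoptions(precision=4,suppress=True)
im=load('w1')
print('nuts',unproj(im,[(261,174),(298.5,174)],.045))
f=unproj(im,[(279.5,135),(279.5,212)],.06);print(f,np.degrees(np.arctan2(*(f[1]-f[0])[1::-1])))
print('flare',unproj(im,[(251,300),(288,308)],.014))
print('cheekend',unproj(im,[(253,320),(283,322)],.014))
E
python3 -m handwheel '0 0 0 0 0 7 1;0 0 0 0 0 14 1;0 0 0 0 0 21 1;0 0 0 0 0 28 1;0 0 0 0 0 35 1;0 0 0 0 0 42 1;0 0 0 0 0 49 1;0 0 0 0 0 56 1' >/dev/null
python3 -m handwheel '0 0 0 0 0 7 1;0 0 0 0 0 14 1;0 0 0 0 0 21 1;0 0 0 0 0 28 1;0 0 0 0 0 35 1;0 0 0 0 0 42 1;0 0 0 0 0 49 1;0 0 0 0 0 56 1'>/dev/null
python3 -m handwheel '0 0 -1 0 0 7 1;0 0 -2 0 0 14 1;0 0 -3 0 0 21 1;0 0 -4 0 0 28 1;0 0 -5 0 0 35 1;0 0 -6 0 0 42 1;0 0 -7 0 0 49 1;0 0 -8 0 0 56 1'>/dev/null
python3 -m handwheel '0 0 -1 0 0 7 1;0 0 -2 0 0 12 1;0 0 -2 0 0 12 1;0 0 -2 0 0 12 1'
python3 - <<'E'
from h import *
im=grab('wrist','w2');s=status.observe();print(s['time_s'],s['q'],im['xyz'])
cv2.imwrite('pics/w2c.png',cv2.resize(im['color'][60:260,180:380,::-1],None,fx=3,fy=3,interpolation=cv2.INTER_CUBIC))
E
```

```text
nuts [[ 0.5484 -0.0933  0.045 ]
 [ 0.5066 -0.0998  0.045 ]]
[[ 0.5346 -0.1407  0.06  ]
 [ 0.5217 -0.0568  0.06  ]] 98.7619405717875
flare [[0.5389 0.0884 0.014 ]
 [0.4867 0.0931 0.014 ]]
cheekend [[0.5321 0.1199 0.014 ]
 [0.49   0.1166 0.014 ]]
time_s: 4.23
position: [0.5273, -0.0989, 0.1913]
tool_rot: [[-0.149, 0.989, -0.001], [0.989, 0.149, 0.0], [0.0, -0.001, -1.0]]
ft_force: [0.2, 0.4, 0.8]
grip_width: 0.0854
gripper_force: 0.0
4.2833 [-2.32736352e+01  2.23293680e+01  8.03768112e+01 -4.47248306e-04
  7.72687663e+01 -3.18081412e+01] [ 0.51655191 -0.02505981  0.33431939]
```

View pics/w2.png

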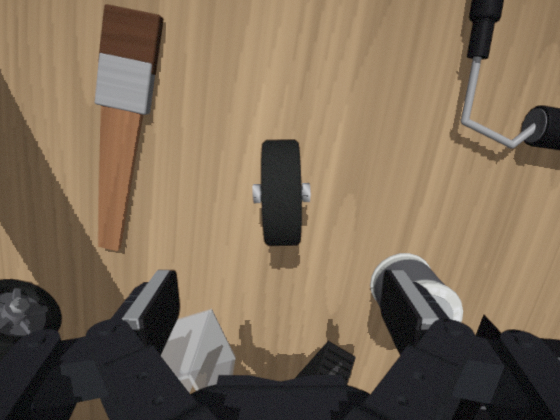

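The wheel sits at (281,192) with its nuts at (256,193) and (306,192), clear of the pot at (417,295) and the brush at (120,150).

```bash
python3 - <<'E'
from h import *
np.set_printoptions(precision=4,suppress=True)
im=load('w2')
f=unproj(im,[(256,193),(306.5,192)],.045);print('nuts',f,f.mean(0))
f=unproj(im,[(281,140.5),(281.5,244)],.06);print(f,np.degrees(np.arctan2(*(f[0]-f[1])[1::-1])))
print('pot top',unproj(load('top0'),[(338,143)],.07))
# stop from top: midline
print(status.observe()['tool_rot'][:,1])
E
```

```text
nuts [[ 0.5075 -0.1013  0.045 ]
 [ 0.55   -0.094   0.045 ]] [ 0.5287 -0.0976  0.045 ]
[[ 0.5217 -0.0528  0.06  ]
 [ 0.5351 -0.1383  0.06  ]] 98.89604848032762
pot top [[ 0.6687 -0.1837  0.07  ]]
[0.9889 0.1484 0.0004]
```

```bash
python3 -m handwheel '0.1 0.2 -4 0 0 0 1;0.1 0.2 -8 0 0 0 1;0.1 0.2 -11 0 0 0 1;0.1 0.2 -13 0 0 0 1;0.1 0.2 -15 0 0 0 1;0.1 0.2 -16.5 0 0 0 1;0.1 0.2 -16.8 0 0 0 1;0.1 0.2 -16.8 0 0 0 1' 20
python3 -m handwheel '0 0 0 0 0 0 0.8;0 0 0 0 0 0 0.7;0 0 0 0 0 0 0.62;0 0 0 0 0 0 0.6;0 0 0 0 0 0 0.6' 20
```

```text
time_s: 4.95
position: [0.5285, -0.097, 0.0233]
tool_rot: [[-0.15, 0.989, -0.001], [0.989, 0.15, 0.0], [0.0, -0.0, -1.0]]
ft_force: [-0.1, -0.4, 0.5]
grip_width: 0.0853
gripper_force: 0.0
time_s: 5.37
position: [0.5286, -0.0969, 0.0238]
tool_rot: [[-0.151, 0.989, 0.001], [0.989, 0.151, -0.0], [-0.0, 0.001, -1.0]]
ft_force: [-0.4, 0.7, 0.2]
grip_width: 0.0512
gripper_force: 0.0
```

```bash
python3 -m handwheel '0 0 0 0 0 0 0.58;0 0 0 0 0 0 0.57;0 0 0 0 0 0 0.56;0 0 0 0 0 0 0.55;0 0 0 0 0 0 0.54;0 0 0 0 0 0 0.53;0 0 0 0 0 0 0.5;0 0 0 0 0 0 0.5' 25
python3 - <<'E'
from h import *
im=grab('wrist','w3')
c=np.vstack([cv2.resize(im['color'][150:350,130:430,::-1],None,fx=2.6,fy=2.6)])
cv2.imwrite('pics/w3c.png',c);print(status.observe()['ft_force'],status.observe()['wrist_torque'])
E
```

```text
time_s: 6.03
position: [0.5282, -0.0969, 0.0235]
tool_rot: [[-0.151, 0.989, -0.0], [0.989, 0.151, -0.0], [-0.0, -0.0, -1.0]]
ft_force: [-4.2, -1.1, 5.6]
grip_width: 0.0473
gripper_force: 25.3
[-3.46833748 -0.75392288  5.17432879] [-0.08597383  0.61491782 -0.03752293]
```

View pics/w3c.png

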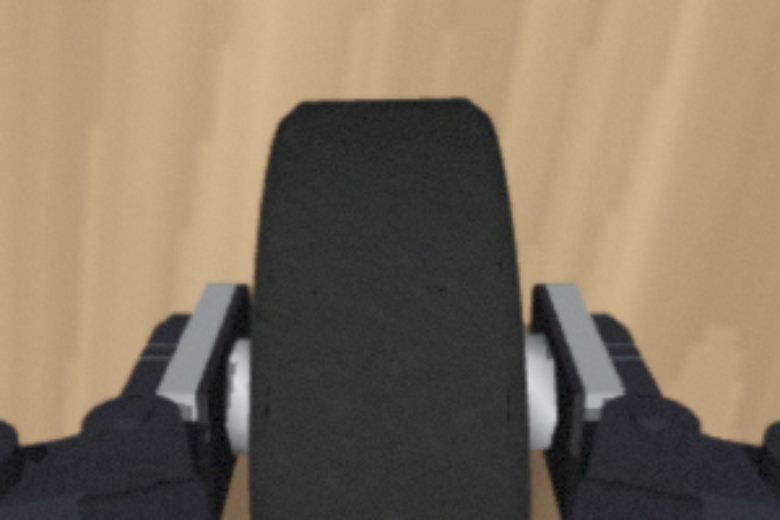

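The wheel is pinched by both nuts, tyre upright and centred between the pads. Next I'll roll it toward the stop, easing its heading onto the stop's axis.

```bash
python3 -m handwheel '-0.12 0.8 0 0 0 -0.9 0.5;-0.22 1.6 0 0 0 -1.8 0.5;-0.32 2.42 0 0 0 -2.6 0.5;-0.4 3.24 0 0 0 -3.3 0.5;-0.48 4.05 0 0 0 -3.9 0.5;-0.54 4.86 0 0 0 -4.3 0.5;-0.6 5.67 0 0 0 -4.8 0.5;-0.66 6.48 0 0 0 -5.1 0.5'
python3 -m handwheel '-0.05 0.8 0 0 0 -0.2 0.5;-0.1 1.62 0 0 0 -0.4 0.5;-0.15 2.43 0 0 0 -0.4 0.5;-0.19 3.24 0 0 0 -0.4 0.5;-0.24 4.05 0 0 0 -0.3 0.5;-0.28 4.86 0 0 0 -0.1 0.5;-0.28 4.86 0 0 0 -0.1 0.5'
python3 - <<'E'
from h import *
im=grab('wrist','w4');t=grab('top','t4')
cv2.imwrite('pics/w4c.png',np.vstack([cv2.resize(im['color'][100:350,130:430,::-1],(360,300)),cv2.resize(t['color'][180:250,155:239,::-1],(360,300),interpolation=cv2.INTER_CUBIC)]))
s=status.observe();print(s['ft_force'],s['wrist_torque'],s['position'])
E
```

```text
time_s: 6.75
position: [0.521, -0.0316, 0.0234]
tool_rot: [[-0.062, 0.998, -0.002], [0.998, 0.062, 0.0], [0.0, -0.002, -1.0]]
ft_force: [-7.2, -0.5, 6.8]
grip_width: 0.0476
gripper_force: 25.6
time_s: 7.33
position: [0.5173, 0.018, 0.0234]
tool_rot: [[-0.062, 0.998, -0.004], [0.998, 0.062, 0.001], [0.001, -0.003, -1.0]]
ft_force: [-8.3, -0.2, 10.1]
grip_width: 0.0478
gripper_force: 25.8
[-8.48638356 -1.0257766  10.24253804] [-0.01194091  1.51883845  0.00921126] [0.51740643 0.01722224 0.02342194]
```

View pics/w4c.png

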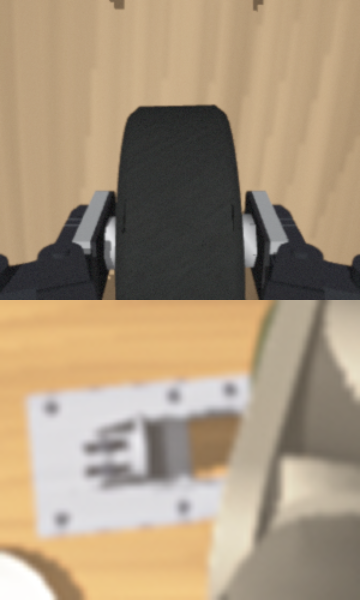

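The wheel runs straight toward the mouth. The stop's flare tips are at about (227,101) and (345,101) in the wrist picture, and the wheel's centre column is 280.

```bash
python3 - <<'E'
from h import *
np.set_printoptions(precision=4,suppress=True)
im=load('w4')
f=unproj(im,[(227,100),(345,100)],.014);print(f,f.mean(0))
# tyre top/front corners, expected
y=3.7*np.pi/180;h=np.array([-np.sin(y),np.cos(y),0]);x=np.array([h[1],-h[0],0])
c=np.array([.5173,.0178,.045])
print(proj(im,[c+24*.001*x,c-24*.001*x,c+h*.045+.0*x]))
print(K(im)[0])
g=cv2.cvtColor(im['color'],cv2.COLOR_RGB2GRAY)
for r in (70,85,95,200,240): print(r,g[r,215:365:3].tolist())
E
```

```text
[[0.4908 0.0925 0.014 ]
 [0.5403 0.0956 0.014 ]] [0.5156 0.0941 0.014 ]
[[338.9521 299.9282]
 [218.2753 299.9857]
 [278.1455 189.7604]]
[[349.7997   0.     279.8458]
 [  0.     349.7997 209.438 ]
 [  0.       0.       1.    ]]
70 [173, 177, 178, 119, 76, 102, 102, 105, 109, 172, 177, 175, 177, 171, 168, 171, 169, 171, 172, 169, 166, 168, 174, 175, 176, 179, 177, 173, 172, 168, 165, 167, 167, 165, 162, 162, 163, 167, 107, 96, 87, 76, 122, 176, 176, 159, 165, 174, 172, 172]
85 [173, 173, 170, 114, 104, 102, 106, 127, 172, 172, 178, 176, 176, 171, 169, 173, 172, 174, 170, 170, 168, 169, 174, 178, 178, 177, 177, 175, 172, 167, 166, 169, 165, 165, 165, 166, 167, 163, 161, 147, 104, 96, 151, 160, 159, 162, 171, 174, 173, 172]
95 [176, 172, 110, 106, 104, 105, 167, 172, 170, 176, 178, 179, 176, 171, 171, 171, 173, 173, 172, 170, 172, 176, 177, 177, 179, 179, 177, 174, 170, 167, 168, 168, 167, 167, 167, 167, 168, 164, 161, 159, 160, 93, 97, 105, 160, 166, 174, 174, 175, 170]
200 [178, 177, 175, 171, 172, 174, 176, 59, 42, 47, 44, 43, 39, 41, 39, 42, 43, 42, 42, 44, 38, 46, 42, 46, 41, 42, 41, 43, 40, 42, 42, 42, 38, 40, 40, 98, 158, 157, 161, 172, 174, 176, 180, 177, 176, 170, 167, 168, 175, 179]
240 [176, 174, 174, 174, 171, 50, 42, 46, 49, 51, 54, 50, 54, 45, 51, 48, 50, 47, 49, 54, 51, 50, 49, 50, 49, 49, 48, 50, 48, 52, 54, 51, 47, 52, 47, 47, 49, 42, 170, 175, 176, 177, 174, 169, 168, 178, 181, 178, 175, 173]
```

```bash
python3 - <<'E'
from h import *
np.set_printoptions(precision=4,suppress=True)
im=load('w4')
g=cv2.cvtColor(im['color'],cv2.COLOR_RGB2GRAY)
for r in (5,15,25,35,45,55,65): print(r,g[r,205:365:3].tolist())
f=unproj(im,[(224,70),(344,70),(223.5,85),(342.5,85)],.014);print(f)
E
```

```text
5 [87, 101, 184, 185, 184, 184, 186, 184, 179, 180, 90, 89, 107, 168, 169, 169, 167, 115, 97, 99, 100, 103, 100, 95, 98, 97, 99, 103, 103, 105, 104, 106, 103, 102, 98, 98, 100, 98, 96, 93, 71, 158, 177, 178, 176, 176, 180, 180, 179, 178, 180, 177, 179, 179]
15 [179, 182, 183, 182, 183, 183, 184, 185, 179, 180, 115, 84, 101, 166, 171, 171, 171, 162, 101, 97, 100, 100, 99, 99, 100, 99, 104, 102, 106, 104, 106, 104, 104, 100, 99, 99, 101, 101, 98, 95, 72, 171, 177, 174, 117, 176, 181, 180, 181, 181, 180, 180, 180, 177]
25 [179, 181, 185, 183, 183, 183, 183, 185, 177, 178, 141, 77, 101, 167, 175, 173, 169, 159, 100, 101, 100, 102, 102, 99, 98, 98, 103, 106, 105, 108, 108, 104, 103, 100, 96, 98, 102, 97, 98, 95, 82, 169, 184, 204, 139, 177, 182, 181, 179, 179, 182, 180, 181, 181]
35 [97, 96, 100, 101, 103, 103, 104, 157, 181, 176, 78, 79, 103, 161, 175, 172, 171, 167, 166, 166, 165, 166, 167, 163, 143, 143, 147, 151, 151, 117, 116, 114, 110, 106, 160, 167, 167, 165, 162, 159, 84, 73, 177, 180, 176, 156, 154, 157, 156, 158, 148, 146, 146, 150]
45 [163, 162, 165, 168, 172, 170, 176, 179, 17
[... 158 characters left out ...]
7, 74, 77, 167, 178, 178, 156, 157, 158, 157, 159, 162, 167, 170]
55 [162, 163, 167, 171, 170, 175, 178, 178, 87, 77, 158, 105, 103, 126, 176, 174, 172, 167, 169, 169, 170, 169, 170, 167, 167, 167, 174, 175, 177, 177, 174, 174, 171, 166, 166, 169, 167, 164, 163, 162, 101, 99, 80, 72, 163, 177, 178, 161, 157, 157, 166, 172, 171, 171]
65 [162, 163, 169, 171, 173, 177, 178, 91, 74, 110, 105, 102, 106, 128, 176, 175, 172, 170, 168, 170, 172, 170, 167, 168, 166, 171, 175, 176, 178, 175, 176, 172, 169, 167, 168, 168, 166, 163, 162, 166, 166, 145, 99, 79, 75, 155, 177, 177, 160, 161, 168, 173, 172, 170]
[[0.4893 0.1044 0.014 ]
 [0.5386 0.1075 0.014 ]
 [0.4892 0.0985 0.014 ]
 [0.5386 0.1016 0.014 ]]
```

```bash
python3 - <<'E'
from h import *
np.set_printoptions(precision=4,suppress=True)
im=load('w4')
cv2.imwrite('pics/w4d.png',cv2.resize(im['color'][0:120,200:370,::-1],None,fx=4.5,fy=4.5,interpolation=cv2.INTER_CUBIC))
print(unproj(im,[(237,25),(325.5,25),(236.5,5),(325.5,5)],.014))
print(unproj(im,[(257,31),(322,31)],.0))
E
```

```text
[[0.494  0.122  0.014 ]
 [0.5294 0.1242 0.014 ]
 [0.4935 0.1295 0.014 ]
 [0.5288 0.1317 0.014 ]]
[[0.5011 0.1227 0.    ]
 [0.5296 0.1246 0.    ]]
```

View pics/w4d.png

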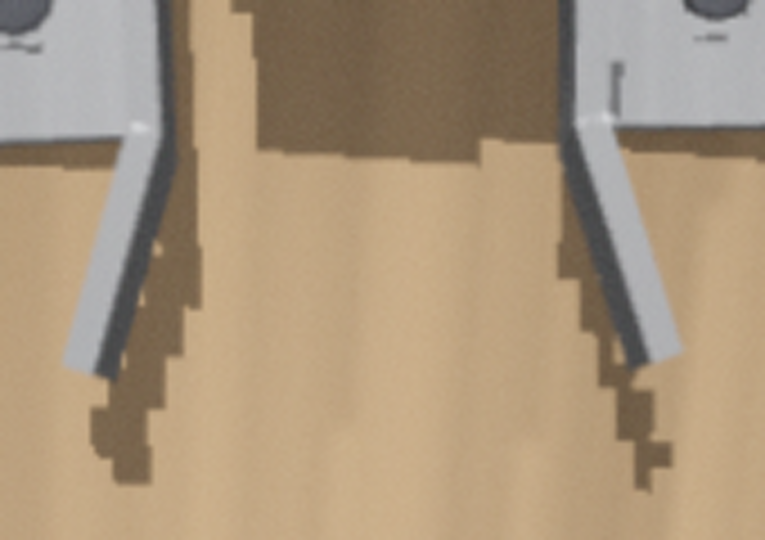

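The crop shows the cheek bends (inner top edges) at (162,130) and (576,122), running straight up to (155,20) and (576,20). The dark patch between them is only the plate's shadow.

```bash
python3 - <<'E'
from h import *
np.set_printoptions(precision=4,suppress=True)
im=load('w4')
q=np.array([(162,130),(576,122),(156,20),(576,20),(96,374),(645,362)])/4.5+[200,0]-.4
f=unproj(im,q,.014);print(f[:,:2],np.linalg.norm(f[0]-f[1]))
for i in(0,2,4): 
    m=f[i:i+2].mean(0); print(m, 'at', m[0]+ .0735*(m[1]-.0178))
print(status.observe()['tool_rot'][:,1])
E
```

```text
[[0.4935 0.1207]
 [0.5303 0.1236]
 [0.4926 0.1298]
 [0.5296 0.1321]
 [0.4881 0.0993]
 [0.5386 0.1036]] 0.036934110365408196
[0.5119 0.1222 0.014 ] at 0.5195799257750017
[0.5111 0.131  0.014 ] at 0.5194124353704517
[0.5133 0.1014 0.014 ] at 0.5194963611374435
[ 0.9981  0.0616 -0.0036]
```

```bash
python3 -m handwheel '-0.05 0.75 0 0 0 -1.0 0.5;-0.08 1.5 0 0 0 -1.8 0.5;-0.1 2.25 0 0 0 -2.3 0.5;-0.12 3 0 0 0 -2.4 0.5;-0.14 3.75 0 0 0 -2.2 0.5;-0.16 4.5 0 0 0 -1.6 0.5;-0.2 5.25 0 0 0 -0.7 0.5;-0.24 6 0 0 0 0.6 0.5'
python3 -m handwheel '0 0 0 0 0 0 0.5;0 0 0 0 0 0 0.5'
python3 - <<'E'
from h import *
np.set_printoptions(precision=4,suppress=True)
im=grab('wrist','w5')
g=cv2.cvtColor(im['color'],cv2.COLOR_RGB2GRAY)
for r in (60,100,140,180,200,240): print(r,g[r,200:365:3].tolist())
print(status.observe()['tool_rot'][:,1])
E
```

```text
time_s: 8.1
position: [0.5149, 0.077, 0.0234]
tool_rot: [[-0.072, 0.997, -0.004], [0.997, 0.072, 0.0], [0.0, -0.004, -1.0]]
ft_force: [-7.7, -1.1, 9.8]
grip_width: 0.0475
gripper_force: 25.9
time_s: 8.27
position: [0.515, 0.0772, 0.0234]
tool_rot: [[-0.072, 0.997, -0.003], [0.997, 0.072, 0.0], [0.001, -0.003, -1.0]]
ft_force: [-8.5, -0.7, 10.1]
grip_width: 0.0475
gripper_force: 25.8
60 [105, 109, 105, 104, 174, 188, 188, 186, 188, 184, 183, 114, 104, 132, 177, 130, 125, 123, 121, 122, 120, 117, 124, 123, 121, 120, 122, 126, 123, 124, 124, 123, 124, 121, 124, 123, 121, 121, 123, 121, 113, 97, 183, 186, 192, 191, 189, 189, 173, 106, 108, 107, 105, 104, 122]
100 [187, 184, 184, 188, 189, 189, 189, 186, 190, 185, 183, 175, 83, 108, 145, 172, 111, 115, 110, 113, 109, 105, 107, 110, 106, 105, 105, 106, 109, 112, 116, 114, 114, 115, 115, 112, 107, 107, 111, 108, 81, 111, 115, 135, 186, 182, 188, 187, 186, 188, 189, 189, 188, 188, 186]
140 [117, 107, 107, 103, 103, 137, 188, 187, 186, 187, 181, 183, 132, 90, 117, 179, 182, 184, 168, 116, 108, 110, 110, 110, 111, 112, 107, 109, 111, 114, 117,
[... 223 characters left out ...]
 176, 180, 181, 177, 175, 175, 175, 185, 184, 185, 187, 185, 182, 176, 173, 178, 175, 174, 173, 170, 108, 129, 184, 182, 169, 165, 168, 169, 167, 172, 180, 182, 181, 175, 174]
200 [172, 173, 170, 172, 172, 176, 181, 181, 181, 182, 105, 112, 49, 42, 47, 44, 43, 49, 45, 42, 39, 43, 45, 47, 43, 50, 46, 42, 42, 43, 45, 45, 47, 44, 43, 42, 48, 47, 42, 41, 101, 107, 103, 101, 182, 181, 173, 167, 174, 180, 181, 180, 177, 177, 176]
240 [171, 172, 173, 173, 172, 179, 182, 182, 179, 176, 53, 48, 54, 59, 53, 57, 56, 56, 52, 58, 49, 55, 49, 54, 53, 56, 57, 56, 55, 55, 53, 54, 53, 54, 54, 51, 53, 53, 51, 51, 52, 53, 50, 165, 167, 171, 176, 181, 182, 180, 177, 177, 176, 175, 177]
[ 0.9974  0.0718 -0.0034]
```

```bash
python3 - <<'E'
from h import *
im=load('w5');f=unproj(im,[(236,140),(328,140)],.014);m=f.mean(0);print(f,m,m[0]+.0735*(m[1]-.0772))
E
python3 -m handwheel '-0.04 0.6 0 0 0 0 0.5;-0.09 1.2 0 0 0 0 0.5;-0.13 1.8 0 0 0 0 0.5;-0.18 2.4 0 0 0 0 0.5;-0.22 3 0 0 0 0 0.5;-0.26 3.5 0 0 0 0 0.5;-0.26 3.5 0 0 0 0 0.5'
```

```text
[[0.49224712 0.13496004 0.014     ]
 [0.53184203 0.13784955 0.014     ]] [0.51204458 0.13640479 0.014     ] 0.5163961282744454
time_s: 8.9
position: [0.5119, 0.1125, 0.0234]
tool_rot: [[-0.072, 0.997, -0.004], [0.997, 0.072, 0.0], [0.001, -0.004, -1.0]]
ft_force: [-10.0, 0.3, 11.5]
grip_width: 0.0475
gripper_force: 26.0
```

```bash
for i in 1; do python3 -m handwheel '-0.01 0.1 0 0 0 0 0.5;-0.01 0.2 0 0 0 0 0.5;-0.02 0.3 0 0 0 0 0.5;-0.03 0.4 0 0 0 0 0.5;-0.03 0.4 0 0 0 0 0.5'; done; python3 -m handwheel '-0.01 0.1 0 0 0 0 0.5;-0.01 0.2 0 0 0 0 0.5;-0.02 0.3 0 0 0 0 0.5;-0.02 0.3 0 0 0 0 0.5'
```

```text
time_s: 9.32
position: [0.5117, 0.1159, 0.0234]
tool_rot: [[-0.071, 0.997, -0.004], [0.997, 0.071, 0.0], [0.0, -0.004, -1.0]]
ft_force: [-10.3, -1.5, 11.8]
grip_width: 0.0476
gripper_force: 26.0
time_s: 9.65
position: [0.5114, 0.1189, 0.0234]
tool_rot: [[-0.071, 0.997, -0.005], [0.997, 0.071, 0.0], [0.0, -0.005, -1.0]]
ft_force: [-10.3, -0.6, 12.3]
grip_width: 0.0476
gripper_force: 26.0
```

```bash
python3 -m handwheel '-0.01 0.1 0 0 0 0 0.5;-0.01 0.2 0 0 0 0 0.5;-0.01 0.2 0 0 0 0 0.5';python3 -m handwheel '-0.01 0.1 0 0 0 0 0.5;-0.01 0.2 0 0 0 0 0.5;-0.01 0.2 0 0 0 0 0.5'
```

```text
time_s: 9.9
position: [0.5113, 0.1209, 0.0234]
tool_rot: [[-0.071, 0.997, -0.005], [0.997, 0.071, 0.0], [0.0, -0.005, -1.0]]
ft_force: [-10.3, -0.6, 11.4]
grip_width: 0.0474
gripper_force: 26.1
time_s: 10.15
position: [0.5111, 0.1228, 0.0234]
tool_rot: [[-0.071, 0.997, -0.005], [0.997, 0.071, 0.0], [0.0, -0.005, -1.0]]
ft_force: [-10.6, -1.3, 12.0]
grip_width: 0.0479
gripper_force: 26.1
```

```bash
python3 -m handwheel '-0.01 0.1 0 0 0 0 0.5;-0.01 0.2 0 0 0 0 0.5;-0.01 0.2 0 0 0 0 0.5';python3 -m handwheel '-0.01 0.1 0 0 0 0 0.5;-0.01 0.2 0 0 0 0 0.5;-0.01 0.2 0 0 0 0 0.5'
```

```text
time_s: 10.4
position: [0.5109, 0.1249, 0.0234]
tool_rot: [[-0.071, 0.997, -0.005], [0.997, 0.071, 0.0], [0.0, -0.005, -1.0]]
ft_force: [-11.3, -1.2, 12.4]
grip_width: 0.0474
gripper_force: 26.1
time_s: 10.65
position: [0.5108, 0.1269, 0.0234]
tool_rot: [[-0.071, 0.997, -0.005], [0.997, 0.071, 0.0], [0.0, -0.005, -1.0]]
ft_force: [-11.0, -1.2, 12.4]
grip_width: 0.048
gripper_force: 26.1
```

```bash
python3 -m handwheel '-0.01 0.1 0 0 0 0 0.5;-0.01 0.15 0 0 0 0 0.5;-0.01 0.15 0 0 0 0 0.5'|grep -E 'pos|ft';python3 -m handwheel '0 0.1 0 0 0 0 0.5;-0.01 0.15 0 0 0 0 0.5;-0.01 0.15 0 0 0 0 0.5'|grep -E 'pos|ft'
```

```text
position: [0.5107, 0.1283, 0.0234]
ft_force: [-11.0, -1.1, 12.1]
position: [0.5105, 0.1298, 0.0234]
ft_force: [-11.7, -1.8, 13.1]
```

```bash
python3 -m handwheel '0 0.1 0 0 0 0 0.5;-0.01 0.15 0 0 0 0 0.5;-0.01 0.15 0 0 0 0 0.5'|grep -E 'pos|ft';python3 -m handwheel '0 0.1 0 0 0 0 0.5;-0.01 0.1 0 0 0 0 0.5'|grep -E 'pos|ft'
```

```text
position: [0.5104, 0.1313, 0.0234]
ft_force: [-11.3, -0.8, 13.6]
position: [0.5103, 0.1323, 0.0234]
ft_force: [-11.3, -1.2, 12.9]
```

```bash
python3 -m handwheel '0 0.1 0 0 0 0 0.5;-0.01 0.1 0 0 0 0 0.5'|grep -E 'pos|ft';python3 -m handwheel '-0.01 0.1 0 0 0 0 0.5;-0.01 0.1 0 0 0 0 0.5'|grep -E 'pos|ft'
```

```text
position: [0.5102, 0.1329, 0.0234]
ft_force: [-11.2, -3.8, 13.2]
position: [0.5104, 0.133, 0.0234]
ft_force: [-10.2, -9.4, 12.8]
```

```bash
python3 - <<'E'
from h import *
np.set_printoptions(precision=4,suppress=True)
im=grab('wrist','w6')
g=cv2.cvtColor(im['color'],cv2.COLOR_RGB2GRAY)
print(g[0:260:4,278].tolist())
y=4.2*np.pi/180;h=np.array([-np.sin(y),np.cos(y),0]);c=np.array([.510,.1338,.045])
print(proj(im,[c+h*.045,c+[0,0,.045],c+h*.045+[0,0,.025],c+h*.060+[0,0,.025]]))
E
```

```text
[190, 189, 190, 192, 189, 188, 188, 189, 189, 189, 187, 188, 188, 187, 188, 188, 189, 187, 187, 188, 185, 187, 185, 185, 184, 185, 185, 182, 185, 183, 184, 184, 183, 182, 182, 182, 182, 182, 182, 182, 182, 150, 150, 151, 149, 149, 148, 149, 148, 149, 188, 184, 175, 53, 30, 25, 52, 54, 52, 48, 52, 52, 48, 52, 46]
[[277.3889 187.1735]
 [276.1773 384.3193]
 [276.4248 207.5417]
 [276.2048 155.4351]]
```

Contact with the plate came at tool y = 0.133. I'll ease it to a light press and unload the side and vertical forces before letting go.

```bash
python3 -m handwheel '-0.04 -0.04 0.03 0 0 0 0.5;-0.08 -0.06 0.05 0 0 0 0.5;-0.08 -0.06 0.05 0 0 0 0.5'
```

```text
time_s: 12.2
position: [0.5102, 0.133, 0.0235]
tool_rot: [[-0.071, 0.997, -0.004], [0.997, 0.071, -0.001], [-0.001, -0.004, -1.0]]
ft_force: [-6.6, -5.2, 5.0]
grip_width: 0.048
gripper_force: 25.6
```

```bash
python3 -m handwheel '-0.05 -0.02 0.01 0 0 0 0.5;-0.1 -0.03 0.01 0 0 0 0.5;-0.1 -0.03 0.01 0 0 0 0.5'
python3 -m handwheel '-0 0 0 0 0 0 0.57;0 0 0 0 0 0 0.6;0 0 0 0 0 0 0.63;0 0 0 0 0 0 0.66;0 0 0 0 0 0 0.7;0 0 0 0 0 0 0.75;0 0 0 0 0 0 0.75'
python3 - <<'E'
from h import *
np.set_printoptions(precision=4,suppress=True)
im=grab('wrist','w7')
for t in('w6','w7'):
    g=cv2.cvtColor(load(t)['color'],cv2.COLOR_RGB2GRAY)
    print(g[180:230:2,278].tolist());print(g[250,200:360:3].tolist())
E
```

```text
time_s: 12.45
position: [0.5101, 0.1329, 0.0236]
tool_rot: [[-0.071, 0.997, -0.002], [0.997, 0.071, -0.0], [-0.0, -0.002, -1.0]]
ft_force: [-4.5, -3.3, 0.4]
grip_width: 0.0476
gripper_force: 25.8
time_s: 13.03
position: [0.5108, 0.1332, 0.024]
tool_rot: [[-0.071, 0.997, 0.0], [0.997, 0.071, 0.0], [0.0, 0.0, -1.0]]
ft_force: [0.3, -1.1, -0.4]
grip_width: 0.0642
gripper_force: 0.0
[149, 147, 148, 147, 149, 146, 148, 148, 149, 148, 188, 189, 184, 181, 175, 151, 53, 19, 30, 25, 25, 42, 52, 47, 54]
[174, 177, 168, 105, 102, 104, 98, 101, 180, 155, 47, 55, 52, 54, 54, 54, 52, 54, 53, 55, 52, 55, 51, 52, 52, 50, 56, 58, 54, 53, 52, 53, 48, 52, 49, 52, 51, 53, 53, 53, 55, 48, 44, 139, 180, 180, 142, 98, 102, 103, 99, 138, 181, 180]
[148, 149, 147, 146, 147, 148, 149, 147, 147, 154, 187, 185, 182, 177, 171, 128, 33, 23, 27, 25, 23, 44, 45, 51, 45]
[176, 177, 157, 103, 100, 103, 99, 116, 178, 60, 50, 52, 54, 55, 53, 53, 54, 51, 51, 54, 54, 51, 52, 51, 47, 49, 49, 52, 51, 49, 49, 51, 53, 54, 52, 50, 53, 51, 55, 51, 52, 43, 88, 174, 182, 178, 101, 102, 104, 100, 101, 179, 180, 177]
```

```bash
python3 -m handwheel '0 0 1 0 0 0 0.85;0 0 4 0 0 0 1;0 0 8 0 0 0 1;0 0 12 0 0 0 1;0 0 16 0 0 0 1;0 0 20 0 0 0 1;0 0 23 0 0 0 1;0 0 23 0 0 0 1'
python3 -m handwheel '1 -4 0 0 0 -4 1;2 -8 0 0 0 -8 1;3 -12 0 0 0 -12 1;4 -16 0 0 0 -16 1;5 -20 0 0 0 -20 1;6 -24 0 0 0 -24 1;7 -28 0 0 0 -28 1;8 -32 0 0 0 -29 1'
python3 -m handwheel '0.5 -4 0 0 0 0 1;1.2 -8 0 0 0 0 1;1.2 -12 0 0 0 0 1;1.2 -12.8 0 0 0 0 1;1.2 -12.8 0 0 0 0 1'
python3 - <<'E'
from h import *
im=grab('wrist','w8');t=grab('top','t8')
a=cv2.resize(im['color'][:,:,::-1],(480,360));b=cv2.resize(t['color'][180:260,155:315,::-1],(480,240),interpolation=cv2.INTER_CUBIC)
c=cv2.resize(im['color'][110:310,200:360,::-1],(320,400),interpolation=cv2.INTER_CUBIC);c=np.vstack([c,np.zeros((200,320,3),np.uint8)])
cv2.imwrite('pics/m8.png',np.hstack([np.vstack([a,b]),c]))
s=status.observe();print(s['q'],s['position'])
E
```

```text
time_s: 13.75
position: [0.5123, 0.1333, 0.2612]
tool_rot: [[-0.071, 0.997, 0.012], [0.997, 0.071, 0.0], [-0.0, 0.012, -1.0]]
ft_force: [-0.8, -0.1, -0.4]
grip_width: 0.0855
gripper_force: 0.0
time_s: 14.42
position: [0.5905, -0.1888, 0.2541]
tool_rot: [[0.425, 0.905, -0.0], [0.905, -0.425, 0.0], [0.0, -0.0, -1.0]]
ft_force: [0.4, 0.3, 0.2]
grip_width: 0.0851
gripper_force: 0.0
time_s: 14.83
position: [0.6019, -0.3176, 0.2529]
tool_rot: [[0.425, 0.905, -0.001], [0.905, -0.425, 0.001], [0.0, -0.001, -1.0]]
ft_force: [0.8, 0.9, -0.9]
grip_width: 0.0854
gripper_force: 0.0
[-3.75004758e+01  3.50608626e+01  4.77586248e+01  2.12938245e-02
  9.72217947e+01 -1.25749305e+01] [ 0.60255454 -0.31413819  0.25389548]
```

View pics/m8.png

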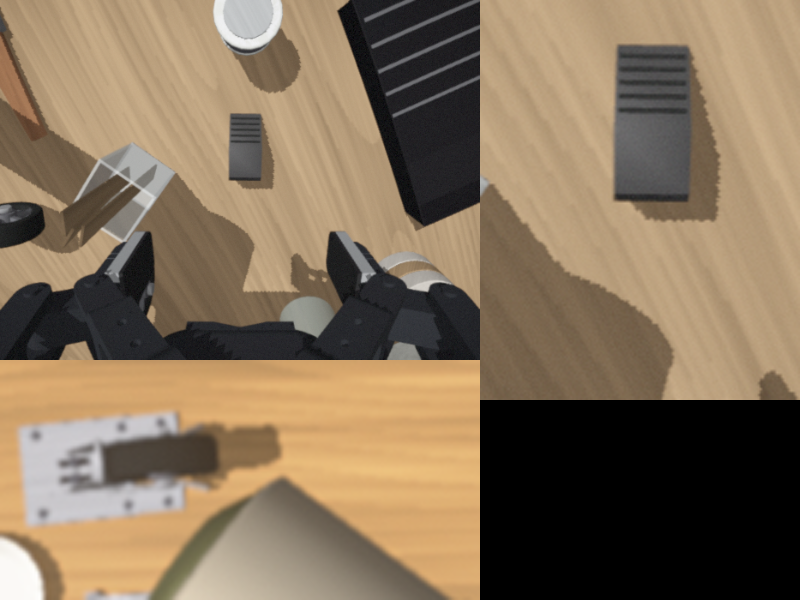

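The last picture shows the wheel standing in the stop against the plate. The chock's toe corners are at wrist pixels (268.5,132.5) and (305,132.5), and its top runs from row 166 to row 207. That was the tenth picture, so from here I work from numbers alone.

```bash
python3 - <<'E'
from h import *
from scipy.optimize import least_squares
np.set_printoptions(precision=4,suppress=True)
im=load('w8')
L=np.array([[-20,40,3],[20,40,3],[-20,0,42],[20,0,42],[-20,-40,42],[20,-40,42]])*.001
px=np.array([(268.5,132.5),(305,132.5),(267.5,166),(305.5,166),(267,206.5),(305.3,206.5)])
def mod(p):
    c,s=np.cos(p[2]),np.sin(p[2]); return proj(im,L@np.array([[c,s,0],[-s,c,0],[0,0,1]])+[p[0],p[1],0])
r=least_squares(lambda p:(mod(p)-px).ravel(),[.61,-.315,-.4])
p=r.x;print(p,np.degrees(p[2]));print(mod(p)-px)
h=np.array([-np.sin(p[2]),np.cos(p[2])]);print('grip pt',p[:2]-.02*h,'toe',p[:2]+.04*h)
# wheel tail in t8 (tyre back edge & centre)
t=load('t8'); print(unproj(t,[(155+103/3,180+(462-360)/3),(155+216/3,180+(455-360)/3)],.06))
s=status.observe();print(s['position'],np.degrees(np.arctan2(s['tool_rot'][1,1],s['tool_rot'][0,1])))
E
```

```text
[ 0.6123 -0.3128 -0.4474] -25.63207751541767
[[-0.1278 -5.1149]
 [-0.2886 -4.7615]
 [-0.3359  3.7526]
 [ 0.7278  4.1086]
 [ 0.2175  0.6914]
 [-0.2191  1.0144]]
grip pt [ 0.6036 -0.3308] toe [ 0.6296 -0.2767]
[[0.5056 0.1773 0.06  ]
 [0.5092 0.087  0.06  ]]
[ 0.6026 -0.3141  0.2539] -24.92286681171275
```

```bash
python3 - <<'E'
from h import *
im=load('w8');g=cv2.cvtColor(im['color'],cv2.COLOR_RGB2GRAY)
print([(r,int(g[r,275:298].mean())) for r in range(124,216)])
for r in (150,190):print(r,g[r,262:314].tolist())
print(im['xyz'],im['orientation'][:,2], np.array(load('w2')['xyz'])-[.5273,-.0989,.1913])
E
```

```text
[(124, 163), (125, 163), (126, 163), (127, 163), (128, 163), (129, 163), (130, 163), (131, 159), (132, 122), (133, 89), (134, 83), (135, 81), (136, 77), (137, 58), (138, 53), (139, 68), (140, 80), (141, 82), (142, 80), (143, 66), (144, 54), (145, 55), (146, 78), (147, 82), (148, 83), (149, 81), (150, 59), (151, 51), (152, 62), (153, 81), (154, 84), (155, 85), (156, 81), (157, 55), (158, 53), (159, 67), (160, 85), (161, 88), (162, 89), (163, 84), (164, 55), (165, 52), (166, 67), (167, 89), (168, 92), (169, 93), (170, 94), (171, 94), (172, 95), (173, 94), (174, 95), (175, 95), (176, 95), (177, 96), (178, 94), (179, 95), (180, 94), (181, 94), (182, 95), (183, 94), (184, 94), (185, 93), (186, 94), (187, 93), (188, 93), (189, 93), (190, 92), (191, 91), (192, 91), (193, 91), (194, 89), (195, 89), (196, 89), (197, 88), (198, 87), (199, 87), (200, 84), (201, 85), (202, 83), (203, 81), (204, 81), (205, 80), (206, 76), (207, 52), (208, 42), (209, 43), (210, 61), (211, 99), (212, 105), (213, 108), (214, 109), (215, 115)]
150 [170, 169, 168, 171, 167, 142, 107, 78, 62, 57, 62, 62, 61, 65, 58, 56, 57, 58, 56, 56, 59, 56, 60, 59, 61, 60, 55, 57, 60, 64, 59, 63, 62, 60, 64, 59, 62, 66, 64, 64, 66, 78, 82, 93, 97, 96, 102, 136, 151, 153, 157, 161]
190 [176, 173, 173, 167, 150, 118, 99, 94, 96, 94, 93, 93, 94, 94, 93, 97, 93, 94, 95, 96, 95, 97, 98, 98, 94, 94, 95, 90, 93, 91, 89, 90, 87, 88, 85, 86, 85, 85, 84, 82, 80, 80, 80, 93, 96, 95, 101, 96, 99, 98, 100, 99]
[ 0.63396974 -0.25002522  0.39585612] [-0.12429664 -0.26505766 -0.95618763] [-0.01074809  0.07384019  0.14301939]
```

```bash
python3 - <<'E'
from h import *
np.set_printoptions(precision=4,suppress=True)
h=np.array([np.sin(np.radians(25.3)),np.cos(np.radians(25.3))])
for tag in('w8',):
  im=load(tag)
  for n,p,z in(('toe',(286.7,132),.003),('toe0',(286.7,132),0),('ridge',(286.5,167),.042),('backtop',(286.2,206.5),.042),('backbot',(286,210.3),0)):
    P=unproj(im,[p],z)[0];print(n,P,'along',P[:2]@h)
t=load('top0')
for n,p,z in(('toe',(658,46),.003),('back',(749,80),.042)):
    P=unproj(t,np.array([p])/3+[154.7,149.7],z)[0];print(n,P,'along',P[:2]@h)
E
```

```text
toe [ 0.6277 -0.2812  0.003 ] along 0.014034543675855105
toe0 [ 0.6277 -0.2814  0.    ] along 0.013798930908461682
ridge [ 0.6134 -0.31    0.042 ] along -0.018106596897377147
backtop [ 0.5954 -0.348   0.042 ] along -0.060187459099036
backbot [ 0.5887 -0.3638  0.    ] along -0.07735485358080552
toe [ 0.6242 -0.2826  0.003 ] along 0.011295382861669923
back [ 0.5881 -0.3479  0.042 ] along -0.06319305142226284
```

```bash
python3 -m handwheel '0 -1 -4 0 0 0 0.7;0 -1.7 -8 0 0 0 0.7;0 -1.7 -12 0 0 0 0.7;0 -1.7 -15 0 0 0 0.7;0 -1.7 -17.5 0 0 0 0.7;0 -1.7 -18 0 0 0 0.7;0 -1.7 -18 0 0 0 0.7' 30
python3 - <<'E'
from h import *
im=grab('wrist','w9');g=cv2.cvtColor(im['color'],cv2.COLOR_RGB2GRAY)
for r in (200,230,260,290): print(r,g[r,180:390:5].tolist())
s=status.observe();print(s['position'])
P=s['position'].copy();P[2]=.042;R=s['tool_rot'];print(proj(im,[P-.02*R[:,1],P+.02*R[:,1],P-.02*R[:,0],P+.02*R[:,0]]))
print(g[120:360:4,280].tolist())
E
```

```text
time_s: 15.52
position: [0.6026, -0.3299, 0.0732]
tool_rot: [[0.42, 0.908, -0.002], [0.908, -0.42, 0.002], [0.001, -0.003, -1.0]]
ft_force: [0.1, 0.7, 0.4]
grip_width: 0.0598
gripper_force: 0.0
200 [150, 164, 162, 159, 159, 162, 165, 174, 168, 162, 163, 160, 164, 107, 50, 46, 51, 49, 51, 52, 50, 51, 51, 50, 50, 51, 56, 81, 93, 96, 105, 151, 151, 161, 158, 164, 162, 171, 176, 171, 169, 165]
230 [162, 163, 160, 153, 154, 157, 161, 162, 161, 158, 166, 174, 164, 106, 103, 104, 101, 98, 97, 96, 93, 94, 88, 84, 85, 82, 79, 80, 92, 94, 91, 93, 156, 152, 147, 157, 164, 162, 163, 166, 175, 172]
260 [163, 160, 161, 151, 150, 152, 151, 152, 157, 156, 163, 162, 158, 91, 86, 88, 87, 89, 89, 88, 89, 87, 86, 89, 83, 85, 82, 78, 94, 97, 91, 94, 158, 155, 151, 143, 145, 146, 164, 162, 161, 162]
290 [137, 137, 135, 38, 23, 15, 8, 157, 154, 161, 154, 158, 155, 159, 164, 162, 163, 164, 161, 169, 120, 97, 95, 98, 96, 156, 157, 154, 163, 161, 158, 154, 156, 152, 32, 27, 33, 32, 136, 136, 138, 52]
[ 0.6033572  -0.33079777  0.07520192]
[[244.13296677 248.27603155]
 [318.15221574 248.36242786]
 [281.08078393 281.38198821]
 [281.19900304 213.04003019]]
[162, 163, 164, 164, 158, 77, 83, 49, 82, 80, 42, 78, 80, 51, 59, 81, 82, 50, 87, 86, 50, 65, 90, 95, 95, 94, 95, 91, 94, 92, 89, 94, 96, 93, 89, 89, 87, 85, 78, 76, 61, 75, 101, 102, 103, 119, 104, 107, 157, 150, 109, 100, 99, 97, 99, 100, 98, 96, 92, 90]
```

```bash
python3 -m handwheel '0 0 -3 0 0 0 0.7;0 0 -5.5 0 0 0 0.7;0 0 -6.6 0 0 0 0.7;0 0 -6.6 0 0 0 0.6;0 0 -6.6 0 0 0 0.55;0 0 -6.6 0 0 0 0.52;0 0 -6.6 0 0 0 0.5;0 0 -6.6 0 0 0 0.48' 30
python3 -m handwheel '0 0 0 0 0 0 0.46;0 0 0 0 0 0 0.44;0 0 0 0 0 0 0.42;0 0 0 0 0 0 0.4;0 0 0 0 0 0 0.4;0 0 0 0 0 0 0.4' 30
```

```text
time_s: 16.23
position: [0.6032, -0.3322, 0.0095]
tool_rot: [[0.421, 0.907, 0.002], [0.907, -0.421, -0.001], [-0.001, 0.002, -1.0]]
ft_force: [0.2, -0.1, -0.2]
grip_width: 0.0411
gripper_force: 0.0
time_s: 16.73
position: [0.6032, -0.3322, 0.0095]
tool_rot: [[0.421, 0.907, 0.002], [0.907, -0.421, -0.001], [-0.0, 0.002, -1.0]]
ft_force: [-0.5, 0.3, 6.4]
grip_width: 0.0399
gripper_force: 30.0
```

```bash
python3 -m handwheel '0 0 2.5 0 0 0 0.4;0 1 6 0 0 0 0.4;0 3 10 0 0 0 0.4;-1 6.5 10 0 0 5 0.4;-2 10 10 0 0 10 0.4;-3 13.5 10 0 0 15 0.4;-4 17 10 0 0 20 0.4;-5 20.5 10 0 0 25 0.4' 40
python3 -m handwheel '-1 3 0 0 0 2 0.4;-2 6 0 0 0 4 0.4;-3 9 0 0 0 4.1 0.4;-3 9.5 0 0 0 4.1 0.4;-3 9.5 0 0 0 4.1 0.4;-3 9.5 0 0 0 4.1 0.4'
```

```text
time_s: 17.4
position: [0.552, -0.1253, 0.1083]
tool_rot: [[-0.005, 1.0, 0.001], [1.0, 0.005, -0.0], [-0.0, 0.001, -1.0]]
ft_force: [0.8, -0.2, -1.1]
grip_width: 0.0396
gripper_force: 41.6
time_s: 17.9
position: [0.5233, -0.0323, 0.1083]
tool_rot: [[-0.073, 0.997, 0.001], [0.997, 0.073, -0.001], [-0.001, 0.001, -1.0]]
ft_force: [0.2, -0.9, -1.7]
grip_width: 0.0396
gripper_force: 41.6
```

```bash
python3 -m handwheel '0 0 -4 0 0 0 0.4;0 0 -7 0 0 0 0.4;0 0 -9 0 0 0 0.4;0 0 -9.6 0 0 0 0.4;0 0 -9.7 0 0 0 0.4;0 0 -9.7 0 0 0 0.4'
python3 -m handwheel '0 0 -0.05 0 0 0 0.4;0 0 -0.1 0 0 0 0.4;0 0 -0.1 0 0 0 0.4'|grep -E 'pos|ft'
python3 -m handwheel '0 0 -0.05 0 0 0 0.4;0 0 -0.05 0 0 0 0.4'|grep -E 'pos|ft'
```

```text
time_s: 18.4
position: [0.5234, -0.033, 0.0111]
tool_rot: [[-0.072, 0.997, 0.001], [0.997, 0.072, -0.0], [-0.0, 0.001, -1.0]]
ft_force: [-0.0, -0.7, -0.6]
grip_width: 0.0394
gripper_force: 41.7
position: [0.5231, -0.0322, 0.0104]
ft_force: [-0.4, -1.0, -2.3]
position: [0.5228, -0.0319, 0.0096]
ft_force: [0.1, -0.3, -0.7]
```

```bash
python3 -m handwheel '0 0 -0.04 0 0 0 0.4;0 0 -0.07 0 0 0 0.4;0 0 -0.07 0 0 0 0.4'|grep -E 'pos|ft'
python3 -m handwheel '-0.09 0.8 0 0 0 0 0.4;-0.16 1.6 0 0 0 0 0.4;-0.22 2.4 0 0 0 0 0.4;-0.28 3.2 0 0 0 0 0.4;-0.34 4 0 0 0 0 0.4;-0.4 4.8 0 0 0 0 0.4;-0.45 5.4 0 0 0 0 0.4;-0.45 5.4 0 0 0 0 0.4'
```

```text
position: [0.5228, -0.0319, 0.0094]
ft_force: [-1.2, 0.5, 6.5]
time_s: 19.73
position: [0.5187, 0.0235, 0.0094]
tool_rot: [[-0.074, 0.997, 0.002], [0.997, 0.074, 0.0], [-0.0, 0.002, -1.0]]
ft_force: [1.1, 4.2, 7.1]
grip_width: 0.0398
gripper_force: 42.7
```

```bash
python3 -m handwheel '-0.02 0.2 0.04 0 0 0 0.4;-0.06 0.8 0.04 0 0 0 0.4;-0.09 1.2 0.04 0 0 0 0.4;-0.11 1.5 0.04 0 0 0 0.4;-0.11 1.5 0.04 0 0 0 0.4'|grep -E 'pos|ft'
python3 -m handwheel '-0.01 0.1 0 0 0 0 0.4;-0.02 0.2 0 0 0 0 0.4;-0.02 0.3 0 0 0 0 0.4;-0.02 0.3 0 0 0 0 0.4'|grep -E 'pos|ft'
python3 - <<'E'
from h import *
im=grab('wrist','w10');g=cv2.cvtColor(im['color'],cv2.COLOR_RGB2GRAY)
for r in range(100,300,20): print(r,g[r,190:380:5].tolist())
E
```

```text
position: [0.5172, 0.0379, 0.0094]
ft_force: [0.1, 1.0, 6.3]
position: [0.5171, 0.0403, 0.0094]
ft_force: [0.7, -2.7, 5.5]
100 [190, 191, 62, 44, 49, 49, 49, 54, 47, 45, 48, 47, 52, 52, 52, 48, 56, 45, 50, 51, 50, 47, 51, 46, 51, 48, 52, 51, 52, 46, 49, 53, 50, 46, 194, 200, 198, 195]
120 [190, 192, 193, 44, 46, 47, 49, 47, 43, 45, 48, 49, 50, 47, 48, 44, 48, 43, 43, 50, 48, 46, 44, 53, 51, 51, 44, 50, 46, 49, 39, 44, 43, 126, 201, 202, 196, 195]
140 [190, 193, 191, 192, 41, 39, 43, 43, 43, 42, 43, 45, 45, 40, 43, 44, 41, 42, 38, 44, 42, 43, 44, 43, 39, 44, 47, 44, 48, 43, 42, 41, 49, 199, 203, 199, 198, 197]
160 [192, 192, 192, 198, 200, 35, 35, 35, 34, 36, 38, 39, 37, 41, 42, 39, 41, 42, 40, 37, 39, 41, 40, 36, 41, 39, 45, 43, 37, 42, 38, 36, 193, 206, 202, 197, 199, 196]
180 [192, 193, 193, 198, 202, 201, 47, 27, 30, 29, 35, 29, 35, 33, 31, 35, 29, 35, 32, 36, 36, 30, 31, 33, 27, 34, 31, 34, 28, 30, 146, 197, 203, 204, 199, 199, 195, 198]
200 [194, 192, 194, 199, 203, 202, 198, 199, 118, 72, 70, 31, 33, 41, 32, 36, 38, 33, 37, 38, 41, 37, 36, 34, 36, 35, 38, 43, 71, 184, 191, 203, 206, 202, 197, 197, 195, 203]
220 [190, 193, 199, 206, 205, 201, 199, 199, 114, 64, 71, 49, 41, 36, 41, 40, 43, 33, 40, 35, 40, 35, 38, 35, 38, 37, 37, 34, 56, 187, 198, 204, 205, 199, 196, 198, 201, 199]
240 [193, 193, 200, 207, 204, 202, 199, 174, 106, 73, 85, 85, 82, 50, 55, 45, 50, 40, 50, 43, 42, 46, 42, 40, 47, 43, 40, 66, 109, 192, 202, 207, 202, 196, 199, 206, 202, 196]
260 [191, 192, 201, 205, 204, 201, 179, 126, 124, 122, 122, 122, 121, 117, 122, 119, 117, 119, 118, 118, 117, 118, 115, 115, 116, 117, 112, 114, 116, 121, 179, 203, 196, 197, 205, 203, 196, 196]
280 [191, 197, 69, 64, 146, 177, 176, 123, 122, 119, 120, 121, 118, 120, 116, 114, 114, 112, 113, 109, 109, 106, 107, 106, 104, 101, 98, 100, 98, 99, 178, 177, 131, 67, 70, 197, 194, 193]
```

```bash
python3 -m handwheel '0 0.05 0.02 0 0 0 0.4;0 0.1 0.03 0 0 0 0.4;-0.01 0.15 0.03 0 0 0 0.4;-0.01 0.15 0.03 0 0 0 0.4'|grep -E 'pos|ft'
python3 -m handwheel '0 0.05 0 0 0 0 0.4;-0.01 0.1 0 0 0 0 0.4;-0.01 0.15 0 0 0 0 0.4;-0.01 0.15 0 0 0 0 0.4'|grep -E 'pos|ft'
```

```text
position: [0.5168, 0.0419, 0.0094]
ft_force: [1.2, -2.3, 2.9]
position: [0.5166, 0.0432, 0.0094]
ft_force: [-0.2, -1.5, 2.9]
```

```bash
python3 -m handwheel '0 0.05 0 0 0 0 0.4;-0.01 0.1 0 0 0 0 0.4;-0.01 0.1 0 0 0 0 0.4'|grep -E 'pos|ft'
python3 -m handwheel '0 0.05 0 0 0 0 0.4;-0.01 0.1 0 0 0 0 0.4;-0.01 0.1 0 0 0 0 0.4'|grep -E 'pos|ft'
```

```text
position: [0.5166, 0.0442, 0.0094]
ft_force: [0.5, -1.2, 3.2]
position: [0.5165, 0.0453, 0.0094]
ft_force: [0.2, -1.5, 3.2]
```

```bash
python3 -m handwheel '0 0.05 0 0 0 0 0.4;-0.01 0.1 0 0 0 0 0.4;-0.01 0.1 0 0 0 0 0.4'|grep -E 'pos|ft'
```

```text
position: [0.5164, 0.0463, 0.0094]
ft_force: [-0.1, -2.3, 2.5]
```

```bash
python3 -m handwheel '0 0.05 0 0 0 0 0.4;-0.01 0.1 0 0 0 0 0.4;-0.01 0.1 0 0 0 0 0.4'|grep -E 'pos|ft'
```

```text
position: [0.5163, 0.0473, 0.0094]
ft_force: [-0.2, -1.1, 2.2]
```

```bash
python3 -m handwheel '0 0.05 0 0 0 0 0.4;-0.01 0.1 0 0 0 0 0.4;-0.01 0.1 0 0 0 0 0.4'|grep -E 'pos|ft'
```

```text
position: [0.5162, 0.0483, 0.0094]
ft_force: [-0.0, -1.2, 0.5]
```

```bash
python3 -m handwheel '0 0.05 0 0 0 0 0.4;-0.01 0.1 0 0 0 0 0.4;-0.01 0.1 0 0 0 0 0.4'|grep -E 'pos|ft'
```

```text
position: [0.5161, 0.0493, 0.0094]
ft_force: [0.3, -1.0, 0.9]
```

```bash
python3 -m handwheel '0 0.05 0 0 0 0 0.4;-0.01 0.1 0 0 0 0 0.4;-0.01 0.1 0 0 0 0 0.4'|grep -E 'pos|ft'
```

```text
position: [0.5159, 0.0503, 0.0094]
ft_force: [0.4, -0.9, 1.2]
```

```bash
python3 -m handwheel '0 0.05 0 0 0 0 0.4;-0.01 0.1 0 0 0 0 0.4;-0.01 0.1 0 0 0 0 0.4'|grep -E 'pos|ft'
```

```text
position: [0.5159, 0.0513, 0.0094]
ft_force: [1.2, -0.5, 0.5]
```

```bash
python3 -m handwheel '0 0.05 0 0 0 0 0.4;-0.01 0.1 0 0 0 0 0.4;-0.01 0.1 0 0 0 0 0.4'|grep -E 'pos|ft'
```

```text
position: [0.5158, 0.0522, 0.0094]
ft_force: [0.6, -0.9, 1.0]
```

```bash
python3 -m handwheel '0 0.05 0 0 0 0 0.4;-0.01 0.1 0 0 0 0 0.4;-0.01 0.1 0 0 0 0 0.4'|grep -E 'pos|ft'
```

```text
position: [0.5156, 0.0532, 0.0094]
ft_force: [0.7, -0.3, 0.6]
```

```bash
python3 -m handwheel '0 0.05 0 0 0 0 0.4;-0.01 0.1 0 0 0 0 0.4;-0.01 0.1 0 0 0 0 0.4'|grep -E 'pos|ft'
```

```text
position: [0.5156, 0.0542, 0.0094]
ft_force: [0.0, 0.0, -0.2]
```

```bash
python3 - <<'E'
from h import *
im=grab('wrist','w11');print(im['xyz'])
for t in('w10','w11'):
    im=load(t);g=cv2.cvtColor(im['color'],cv2.COLOR_RGB2GRAY)
    print(t,np.array(im['xyz']));print(g[0:300:4,281].tolist())
    k,d=K(im);R=np.array(im['orientation'])
    # horizon-tangent of wheel's upper outline: wheel at (.5102,.133): farthest visible tyre point
    y=np.radians(4.15);hh=np.array([-np.sin(y),np.cos(y),0]);c=np.array([.5102,.133,.045])
    a=np.radians(np.arange(0,360,1));P=c+.045*(np.cos(a)[:,None]*hh+np.sin(a)[:,None]*[0,0,1])
    q=proj(im,P);print('rows',q[:,1].min(),q[:,1].max())
E
```

```text
[0.51040831 0.12874939 0.15241024]
w10 [0.51184731 0.11491426 0.15236393]
[56, 54, 55, 54, 52, 56, 55, 52, 53, 56, 56, 54, 53, 57, 52, 55, 57, 56, 54, 54, 49, 47, 47, 50, 51, 48, 47, 52, 50, 48, 41, 50, 50, 43, 49, 40, 43, 41, 41, 42, 40, 37, 30, 41, 33, 36, 26, 31, 31, 27, 39, 46, 58, 59, 57, 41, 42, 56, 61, 60, 48, 66, 101, 117, 116, 121, 119, 117, 121, 112, 109, 108, 111, 111, 113]
rows -173.15422443906456 195.53146832774752
w11 [0.51040831 0.12874939 0.15241024]
[63, 58, 61, 60, 67, 62, 59, 63, 60, 67, 63, 65, 63, 59, 64, 63, 64, 59, 62, 58, 64, 60, 60, 63, 63, 58, 63, 60, 61, 57, 59, 58, 55, 56, 60, 58, 58, 54, 59, 56, 54, 53, 51, 54, 49, 52, 54, 50, 51, 47, 48, 44, 43, 40, 43, 42, 46, 39, 36, 28, 34, 33, 61, 66, 67, 64, 66, 63, 120, 115, 115, 115, 116, 117, 115]
rows -104.99815021028158 242.5894685626222
```

```bash
python3 -m handwheel '0 0.05 -0.01 0 0 0 0.4;-0.01 0.1 -0.02 0 0 0 0.4;-0.01 0.1 -0.02 0 0 0 0.4'|grep -E 'pos|ft'
```

```text
position: [0.5157, 0.0544, 0.0095]
ft_force: [-0.9, -7.2, 1.7]
```

```bash
python3 -m handwheel '0 0.05 0 0 0 0 0.4;-0.01 0.1 0 0 0 0 0.4;-0.01 0.1 0 0 0 0 0.4'|grep -E 'pos|ft'
```

```text
position: [0.5158, 0.0546, 0.0095]
ft_force: [-0.2, -11.6, 3.2]
```

```bash
python3 - <<'E'
from h import *
im=grab('wrist','w12');s=status.observe();R=s['tool_rot'];T=s['position']
g=cv2.cvtColor(im['color'],cv2.COLOR_RGB2GRAY);print(T,[(r,int(g[r,265:295].mean())) for r in range(200,345,3)])
h=R[:,0]
for d in(.0,.005,.01,.015,.02,.025):
    P=T+h*d;P[2]=.042;Q=T+h*(d-.04);Q[2]=.042;print(d,proj(im,[P,Q])[:,1])
y=np.radians(4.15);hh=np.array([-np.sin(y),np.cos(y),0]);c=np.array([.5102,.133,.045])
a=np.radians(np.arange(0,360,1));P=c+.045*(np.cos(a)[:,None]*hh+np.sin(a)[:,None]*[0,0,1]);print(proj(im,P)[:,1].max())
E
```

```text
[0.51576408 0.054604   0.00951697] [(200, 49), (203, 47), (206, 46), (209, 46), (212, 45), (215, 43), (218, 42), (221, 42), (224, 42), (227, 40), (230, 38), (233, 37), (236, 35), (239, 34), (242, 32), (245, 31), (248, 54), (251, 65), (254, 64), (257, 65), (260, 65), (263, 66), (266, 66), (269, 66), (272, 99), (275, 116), (278, 115), (281, 115), (284, 115), (287, 115), (290, 115), (293, 115), (296, 115), (299, 115), (302, 115), (305, 115), (308, 115), (311, 115), (314, 114), (317, 113), (320, 113), (323, 112), (326, 111), (329, 110), (332, 109), (335, 107), (338, 106), (341, 105), (344, 103)]
0.0 [315.75329713 398.71529102]
0.005 [303.99481856 389.35685572]
0.01 [291.9040347  379.72389588]
0.015 [279.47421184 369.8091688 ]
0.02 [266.69890522 359.60537967]
0.025 [253.57203775 349.10520464]
244.24681463111665
```

The tyre is bearing at about 10 N (11.6 N measured, less a little drag). I'll open gently and back off.

```bash
python3 -m handwheel '0 0 0 0 0 0 0.4;0 0 0 0 0 0 0.47;0 0 0 0 0 0 0.52;0 0 0 0 0 0 0.56;0 0 0 0 0 0 0.62;0 0 0 0 0 0 0.7;0 0 0 0 0 0 0.7'
python3 - <<'E'
from h import *
im=grab('wrist','w13')
g=cv2.cvtColor(im['color'],cv2.COLOR_RGB2GRAY);print([(r,int(g[r,265:295].mean())) for r in range(236,284,3)])
s=status.observe();R=s['tool_rot'];T=s['position'];print(T)
y=np.radians(4.15);hh=np.array([-np.sin(y),np.cos(y),0]);c=np.array([.5102,.133,.045])
a=np.radians(np.arange(0,360,1));P=c+.045*(np.cos(a)[:,None]*hh+np.sin(a)[:,None]*[0,0,1]);print(proj(im,P)[:,1].max())
E
python3 -m handwheel '0 0 2 0 0 0 0.7;0 0 5 0 0 0 0.7;0 0 9 0 0 0 0.7;0 0 13 0 0 0 0.7;0 0 17 0 0 0 0.7;0 -2 20 0 0 0 0.7;0 -4 20 0 0 0 0.7;0 -4 20 0 0 0 0.7'
```

```text
time_s: 25.13
position: [0.5153, 0.0563, 0.0092]
tool_rot: [[-0.073, 0.997, -0.0], [0.997, 0.073, 0.0], [0.0, -0.0, -1.0]]
ft_force: [0.3, -0.1, -1.1]
grip_width: 0.0598
gripper_force: 0.0
[(236, 41), (239, 38), (242, 36), (245, 36), (248, 33), (251, 34), (254, 64), (257, 65), (260, 66), (263, 66), (266, 66), (269, 67), (272, 67), (275, 69), (278, 123), (281, 111)]
[0.51534897 0.0562628  0.00919638]
249.8460987490461
time_s: 25.85
position: [0.516, 0.0139, 0.211]
tool_rot: [[-0.071, 0.997, 0.004], [0.997, 0.071, -0.002], [-0.002, 0.004, -1.0]]
ft_force: [0.6, 0.5, -0.3]
grip_width: 0.0597
gripper_force: 0.0
```

```bash
python3 -m handwheel '0 -3 2 0 0 0 0.7;0 -7 2 0 0 0 0.7;0 -11 2 0 0 0 0.7;0 -15 2 0 0 0 0.7;0 -18 2 0 0 0 0.7;0 -18 2 0 0 0 0.7;0 -18 2 0 0 0 0.7'|grep -E 'pos|ft'
python3 - <<'E'
from h import *
np.set_printoptions(precision=4,suppress=True)
a=load('t8')['color'];im=grab('top','t14');b=im['color'];o=load('top0')['color']
d=np.abs(a.astype(int)-b).max(2)[185:250,155:260]
g=cv2.cvtColor(b,cv2.COLOR_RGB2GRAY)
for r in range(204,226,3): print(r,g[r,185:265:2].tolist())
n,l,st,c=cv2.connectedComponentsWithStats((cv2.GaussianBlur(g,(0,0),1)[195:230,186:262]<75).astype(np.uint8))
print(st,c+[186,195])
print(proj(im,[[.5102,.133,.09],[.5102+.0733*.107,.133-.107,.042],[.5102+.0733*.0618,.133-.0618,.042]]))
m=np.abs(o.astype(int)-b).max(2)>60
n,l,st,c=cv2.connectedComponentsWithStats(m.astype(np.uint8));print([(s.tolist(),k.round().tolist()) for s,k in zip(st,c) if s[4]>25][1:])
E
```

```text
position: [0.5151, -0.1646, 0.2282]
ft_force: [-0.3, -0.6, 0.1]
204 [218, 217, 218, 218, 214, 197, 211, 208, 203, 201, 196, 175, 139, 129, 143, 128, 106, 89, 89, 88, 85, 78, 76, 79, 90, 106, 107, 108, 108, 108, 108, 98, 73, 94, 116, 117, 116, 115, 118, 179]
207 [189, 187, 170, 165, 133, 110, 102, 89, 82, 76, 74, 71, 71, 70, 70, 69, 67, 65, 65, 64, 63, 67, 70, 69, 87, 113, 113, 113, 115, 112, 110, 102, 75, 91, 119, 118, 118, 119, 122, 184]
210 [155, 198, 100, 73, 77, 78, 77, 77, 76, 76, 76, 74, 74, 71, 71, 70, 68, 67, 66, 64, 64, 65, 69, 68, 88, 118, 118, 119, 118, 114, 110, 104, 75, 88, 121, 120, 120, 120, 123, 184]
213 [195, 223, 124, 73, 79, 78, 79, 78, 77, 77, 75, 74, 74, 72, 71, 70, 70, 68, 65, 65, 64, 65, 69, 68, 91, 123, 124, 122, 118, 114, 111, 107, 80, 83, 123, 126, 126, 125, 127, 195]
216 [213, 218, 132, 74, 78, 79, 79, 78, 79, 76, 76, 75, 75, 74, 71, 68, 66, 66, 65, 65, 65, 69, 81, 87, 118, 128, 126, 122, 116, 111, 107, 102, 82, 83, 133, 143, 170, 178, 178, 201]
219 [158, 193, 132, 79, 72, 72, 74, 72, 78, 89, 133, 144, 146, 128, 120, 139, 149, 118, 80, 72, 98, 110, 117, 123
[... 1076 characters left out ...]
0, 210.0]), ([333, 201, 27, 32, 473], [347.0, 218.0]), ([383, 219, 13, 6, 45], [389.0, 222.0]), ([378, 228, 14, 14, 109], [385.0, 234.0]), ([329, 232, 231, 188, 11416], [471.0, 346.0]), ([286, 257, 48, 18, 570], [306.0, 267.0]), ([277, 263, 8, 13, 50], [281.0, 270.0]), ([405, 282, 34, 21, 355], [418.0, 293.0]), ([442, 283, 57, 29, 957], [474.0, 297.0]), ([96, 286, 232, 134, 9355], [222.0, 340.0]), ([324, 321, 13, 8, 53], [330.0, 325.0]), ([231, 331, 88, 60, 1191], [273.0, 360.0]), ([316, 343, 78, 77, 4360], [354.0, 383.0]), ([536, 343, 24, 11, 180], [546.0, 347.0]), ([91, 353, 97, 67, 3976], [137.0, 391.0]), ([514, 355, 46, 44, 1010], [542.0, 372.0]), ([273, 374, 8, 11, 31], [278.0, 378.0])]
```

```bash
python3 -c "
from rig import env;print(env.close_job())"
```

```text
the job is handed in; nothing more can be done
None
```

The job is handed in: the wheel was rolled upright into the stop against the back plate (peak push about 9 N, eased to about 3 N before release) and chocked toe first with 11.6 N measured, drag included; no verdict came back, and I did not check every bystander afterwards.

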